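# Seat the slotted specimen chuck in the polisher spindle

### The arm

A 6-joint arm with a two-finger parallel gripper is mounted at the origin on a cart in front of the work surface, level with it; the furniture and walls round the work are solid. World frame = base frame: x ahead of the robot, y to its left, z up, the work surface at z = 0. Lengths are in m, angles in rad, forces in N, time in s.
With the tool pointing down it reaches from about 0.375 to 0.9 m from the base axis. Payload 3.1 kg.
Tool frame: the origin (TCP) lies between the finger pads; the fingertips stand robot.tip_extent ahead of it and the grasp point (between the pads) lies 3 mm ahead of it (robot.tip_extent is the distance from the TCP to the fingertips, in m); z points along the fingers, x is the direction in which the jaws open and shut, and the axes are right-handed (so a half turn about z gives the same grasp; the last joint's range is limited). The gripper opens to 87 mm and grips with 3 to 60 N. Pads are 19 mm wide; open, the fingers measure 117 mm over their backs; the gripper's body (75 mm by 190 mm) begins 51 mm behind the grasp point.
Start: joints at [-1.506, 0.527, 1.433, -0, 1.181, -0.178], TCP at [0.15, -0.607, 0.245] pointing down, gripper open.
Joint ranges: [-3.08, 3.08], [-0.75, 2.2], [0.22, 2.44], [-1.43, 4.57], [0, 2.65], [-2.85, 2.85]. Speed limits (rad/s): [2.79, 2.79, 3.14, 3.14, 3.14, 3.14].

### API

Orientations are given as a unit quaternion [x, y, z, w].
In Python, from rig import robot, cams gives the robot as it stands.
- The arm moves only by the tool carry_out, never from a script. Its argument "steps" is a list of rows, each a list of 3 entries, a list of its own where there are three numbers: the shift along the world's x, y, z in cm, then the turn about the world's z in degrees, then the closure, from 0 (fully open) to 1 (shut). In form: [[[dx, dy, dz], spin, fingers], ...]. A call has 1 to 10 rows; each row shifts and turns the pose as measured when the row begins; what a row does not reach is not made up. A row lasts 1/10 s, in which the tool goes at most 50 mm and 8.59 degrees, less where a joint would pass 70% of its speed; a pose out of reach is approached as far as the arm can. A call with a gripper value outside its range is refused whole. The fingers move at their own pace and stop on an object; "squeeze" is the grip in N (left out, the last holds). Time passes only in rows, so rows that do not move let the fingers close. It gives the time, the measured TCP pose, the force and the opening at its end, in the units of the state.
- robot.get_obs(): the state, without advancing time (a new reading comes with each control period).
- cams.camera(name): name is "scene" or "side" or "wrist"; returns a dict with "pixels" (400x640x3 uint8, red, green, blue), "fx", "fy", "cx", "cy" (pixels), "k1" (the pictures are not rectified: a ray, as slopes to the right and down, at radius r is drawn at 1 + k1 r^2 times it, then the intrinsics apply), "eye" and "rotation" of the camera in the world. Camera axes: x right, y up, looking along -z (the intrinsics and any distortion apply to the point x, -y, -z); pixel columns grow to the right and rows downward; lengths in m; the calibration is good to about 2 mm. A picture is of the moment at which its call begins. There is no depth.
- robot.hand_in(): hands the job in, once; it reports no verdict.
The state is a dict: "time": time; "q": joint angles; "joint_velocities": joint speeds; "joint_torque": joint torques, N m; "position": TCP position; "tool_rot": TCP orientation; "ft_force": force on the tool from outside, world axes, zero at the start; "moment": the same for the moment, N m; "grip_width": finger opening in m.
Only numpy, scipy, OpenCV 4.12 (cv2) and the standard library are available. Lean on these libraries where they do the work, as an engineer would, in place of code of your own. Each camera call takes 0.05 s, during which the arm holds its last target. There are 200 camera calls.

### The job

Take the specimen chuck with the two slots in its round flange out of the rack and set it upright, shank down, in the taper of the upright polishing spindle, turned so that its slots go over the two drive dogs and its flange sits flush on the spindle face. Let go of it and leave the chuck with the plain flange in the rack.

Things in the scene. Friction and masses are not known exactly. Their poses are not given: they have to be found in the camera images.
- slotted_chuck: chuck, 0.25-0.5 kg, upright in a rack hole. Origin: centre of flange underside, z up. Below: tapered shank 45 long, dia 34 to 16 mm at tip. Flange dia 66, z 0 to 12, two open slots 20 mm wide cut through it at +x and -x, from radius 19.5 outward. Above: block head z 12 to 52, 38 long in x (in line with the slots), 26 wide in y (flat sides to grip), dark disc in top. A half turn fits alike.
- plain_chuck: bystander: same shank, block head, size, origin and axes as the slotted chuck, but its round flange is whole, with no slots, so it cannot seat over the dogs. It stands in the other hole of the rack and stays there.
- rack: fixed black block 100 mm (x) by 210 mm (y) by 60 mm high; origin: centre of its underside. Two round holes 43 mm wide, 54 mm deep, at y = -60 mm and y = +60 mm; the chucks stand in them, flanges resting on its top. Which chuck is in which hole varies.
- spindle_face (a point): centre of the taper's mouth in the flat top of the fixed spindle nose (dia 66 mm), 100 mm above the desk, on a round grey motor (dia 102 to 50 mm height, foot 128); z up, x through both dogs. Bore dia 41 at the rim, 36 at 2 mm depth, 17 at 50 mm: 1.5 mm play round the shank. Two dark dogs stand 12 mm up at x = +26.5 and -26.5 mm, each 8 wide in y, 9 in x.
Not all that is in view belongs to the job. Leave any pink or yellow look-alike of the slotted_chuck alone. What is shaped like the part that bears spindle_face but yellow is not meant.

How it is judged:
At the end, for the whole second after the job is handed in: The slotted chuck rests released in the spindle taper, upright within 0.1 rad, flange on the spindle face within 5 mm in height and 6 mm sideways, its slots over the dogs (within 0.35 rad, either way round); the plain chuck is within 30 mm of where it began (z of slotted_chuck in the frame of spindle_face between -0.005 and 0.005 m and horizontal distance between slotted_chuck and spindle_face below 0.006 m and angle between the x axis of slotted_chuck and the x axis of spindle_face, either way round below 0.35 rad and angle between slotted_chuck's own z axis and vertical below 0.1 rad and linear speed of slotted_chuck below 0.02 m/s and distance of plain_chuck from where it was at the start of the episode below 0.03 m); the robot touches nothing.
It fails at once if the plain-flanged chuck is taken out of the rack (distance of plain_chuck from where it was at the start of the episode above 0.03 m).
It also fails if it takes over 38 s, if anything falls off the work surface, if the arm or the gripper's body presses on something with over 40 N, if the wrist force passes 120 N, or if a joint passes its speed limit or range.

## Working session

There is one attempt and no reset: what is moved stays moved. The work goes in short steps, Python scripts to look and compute and a tool call to move; the robot and the scene stay as the last step left them, time stands still between calls to the robot, and variables do not carry over. Pictures are saved under pics/ and viewed, about 8 in all and at most 12, crops included, and the job is handed in when it is done.

Besides the shell and the picture viewer there is one more tool, called as name(argument=value, ...) on one line, values as JSON. carry_out: Moves the arm, as the interface text tells. Its arguments: {"type":"object","properties":{"steps":{"type":"array"},"squeeze":{"type":"number"}},"required":["steps"]}

```bash
mkdir -p pics; cat > h.py <<'E'
import numpy as np, cv2
from rig import robot, cams
def snap(n,f):
    c=cams.camera(n); cv2.imwrite(f'pics/{f}.png',np.ascontiguousarray(c['pixels'][:,:,::-1]))
    np.savez(f'pics/{f}.npz',**c); return c
def load(f): return dict(np.load(f'pics/{f}.npz'))
def K(c): return np.array([[c['fx'],0,c['cx']],[0,c['fy'],c['cy']],[0,0,1]],float), np.array([float(c['k1']),0,0,0])
def ray(c,uv):
    k,d=K(c); p=cv2.undistortPoints(np.array([[uv]],float),k,d)[0,0]
    return c['rotation']@np.array([p[0],-p[1],-1])
def atz(c,uv,z):
    r=ray(c,uv); return c['eye']+r*(z-c['eye'][2])/r[2]
def proj(c,P):
    q=(np.atleast_2d(P)-c['eye'])@c['rotation']; q=q*[1,-1,-1]
    k,d=K(c); return cv2.projectPoints(q,np.zeros(3),np.zeros(3),k,d)[0][:,0]
E
python3 - <<'E'
from h import *
np.set_printoptions(precision=4,suppress=True)
o=robot.get_obs();print(o, robot.tip_extent)
for n in('scene','side','wrist'):
    c=snap(n,n+'0');print(n,c['eye'],c['rotation'],c['fx'],c['k1'])
a=np.vstack([cv2.imread(f'pics/{n}0.png') for n in('scene','side')]);cv2.imwrite('pics/both.png',cv2.resize(a,(480,600),interpolation=cv2.INTER_AREA))
E
```

```text
{'time': 0.0, 'q': array([-1.5065,  0.5285,  1.4339, -0.    ,  1.1814, -0.1785]), 'joint_velocities': array([-0.0008,  0.0003, -0.0004,  0.0007,  0.0004, -0.0012]), 'joint_torque': array([  0.0002, -44.0047, -17.6593,   0.0633,   0.058 ,  -0.0001]), 'position': array([ 0.1502, -0.606 ,  0.2436]), 'tool_rot': array([ 0.7875, -0.6163, -0.0007, -0.0008]), 'ft_force': array([0.2428, 0.3813, 0.0131]), 'moment': array([-0.0103, -0.0128,  0.0118]), 'grip_width': 0.08718503450444695} 0.022
scene [-0.2716 -0.1191  0.5281] [ 0.4218 -0.2528 -0.4398  0.7515] 417.74886333504594 0.01361205863474717
side [ 0.3979 -0.5576  0.4174] [0.5448 0.0167 0.0039 0.8384] 370.0954628697499 -0.07378772899589571
wrist [ 0.2197 -0.5885  0.3837] [-0.103   0.0814 -0.6108  0.7809] 299.2568112490766 0.0183012092264285
```

View pics/scene0.png

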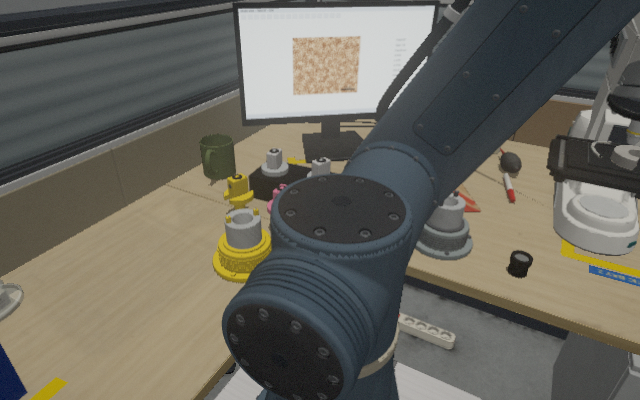

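View pics/side0.png

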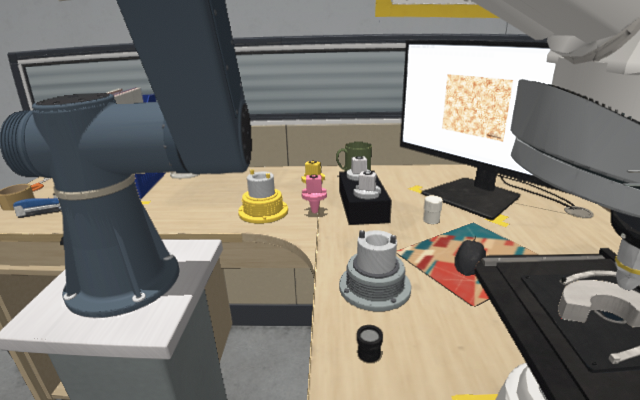

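Side view: the grey spindle is at (377,240) and its yellow look-alike at (262,185). The black rack is at (365,197), with grey chucks at (359,170) and (368,185). The pink (314,190) and yellow (313,170) chucks are decoys. Next I fix the quaternion handling, measure and enlarge.

```bash
cat >> h.py <<'E'
from scipy.spatial.transform import Rotation as R
def _q(c):
    c=dict(c)
    if np.size(c['rotation'])==4: c['rotation']=R.from_quat(c['rotation']).as_matrix()
    return c
_s,_l=snap,load
def snap(n,f): return _q(_s(n,f))
def load(f): return _q(_l(f))
def crop(f,x,y,w,h,s): return cv2.resize(cv2.imread(f'pics/{f}.png')[y:y+h,x:x+w],None,fx=s,fy=s,interpolation=cv2.INTER_CUBIC)
E
python3 - <<'E'
from h import *
np.set_printoptions(precision=4,suppress=True)
s=load('side0')
print('spindle',atz(s,(377,238),.1)); 
for uv in((359,158),(368,173)): print('chuck top',atz(s,uv,.112))
print('rack corners',[atz(s,u,.06) for u in((345,207),(389,205),)])
a=crop('side0',295,140,110,90,5); b=crop('side0',325,215,100,100,3); 
cv2.imwrite('pics/c1.png',np.hstack([a[:450], cv2.copyMakeBorder(b,0,150,0,0,cv2.BORDER_CONSTANT)])[:, :800])
E
```

```text
spindle [ 0.4756 -0.0134  0.1   ]
chuck top [0.475  0.3878 0.112 ]
chuck top [0.4876 0.2714 0.112 ]
rack corners [array([0.4301, 0.1941, 0.06  ]), array([0.5299, 0.202 , 0.06  ])]
```

View pics/c1.png

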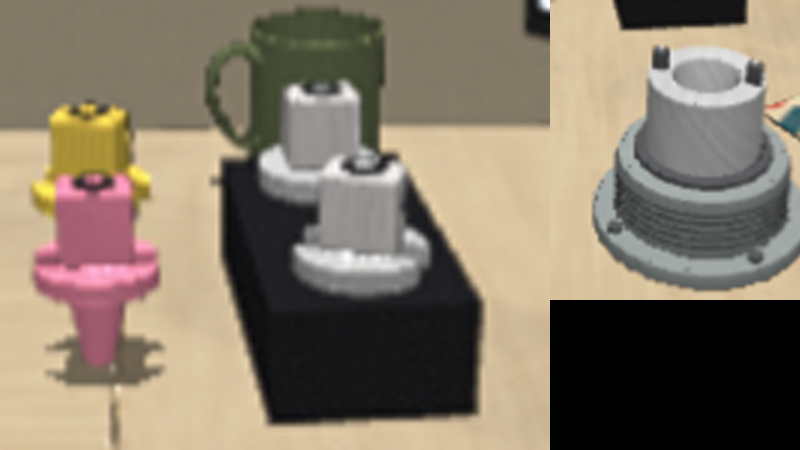

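Side crop: both grey chucks stand in the rack. The near one, at crop (360,230), seems to have notches in its flange, and the far one looks whole. The decoys (pink and yellow) are off the rack. The wrist camera over the rack should settle which is which.

carry_out(steps=[[[1.5, 4.2, 0.8], 0, 0], [[1.8, 4.4, 0.8], 0, 0], [[1.8, 4.4, 0.8], 0, 0], [[1.8, 4.4, 0.8], 0, 0], [[2, 4.4, 0.5], 0, 0], [[2, 4.4, 0.5], 0, 0], [[2, 4.4, 0], 0, 0], [[2, 4.4, 0], 0, 0], [[2, 4.4, 0], 0, 0], [[1.5, 4.5, 0], 0, 0]])

```text
time: 1.15
position: [0.3347, -0.1577, 0.2842]
tool_rot: [0.783, -0.622, 0.001, -0.001]
ft_force: [0.6, 0.5, 0.2]
grip_width: 0.0872
```

carry_out(steps=[[[0.8, 4.7, 0], 0, 0], [[0.8, 4.7, 0], 0, 0], [[0.8, 4.7, 0], 0, 0], [[0.4, 4.7, 0], 0, 0], [[0, 4.7, 0], 0, 0], [[0, 4.7, 0], 0, 0], [[0, 4.7, 0], 0, 0], [[0, 4.7, 0], 0, 0], [[0, 4, 0], 0, 0], [[0, 0, 0], 0, 0]])

```text
time: 2.15
position: [0.3619, 0.2804, 0.2855]
tool_rot: [0.785, -0.619, 0.005, -0.004]
ft_force: [-0.7, -0.5, 0.3]
grip_width: 0.0871
```

```bash
python3 - <<'E'
from h import *
c=snap('wrist','w1'); print(c['eye'],robot.get_obs()['q'])
snap('scene','s1'); snap('side','d1')
cv2.imwrite('pics/w1b.png',crop('w1',0,0,640,400,1.25))
E
```

```text
[0.42975262 0.2976298  0.42634249] [ 0.41444561  0.24115749  1.79093512 -0.00665304  1.10053402  1.75436858]
```

View pics/w1.png

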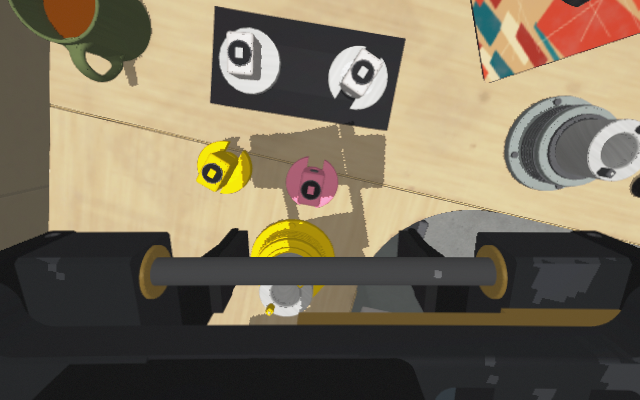

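Wrist view: in the rack, the left chuck (248,60) has a whole flange. The right chuck (358,76) has notches at about (345,98) and (375,53), so it is the slotted one. The yellow (222,167) and pink (311,181) chucks lie off the rack. One crop to confirm and to measure.

```bash
python3 - <<'E'
from h import *
a=crop('w1',315,30,90,90,5); b=crop('w1',565,105,75,90,4.4); b=cv2.resize(b,(345,450))
cv2.imwrite('pics/c2.png',np.hstack([a,b]))
E
```

```text
(no output)
```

View pics/c2.png

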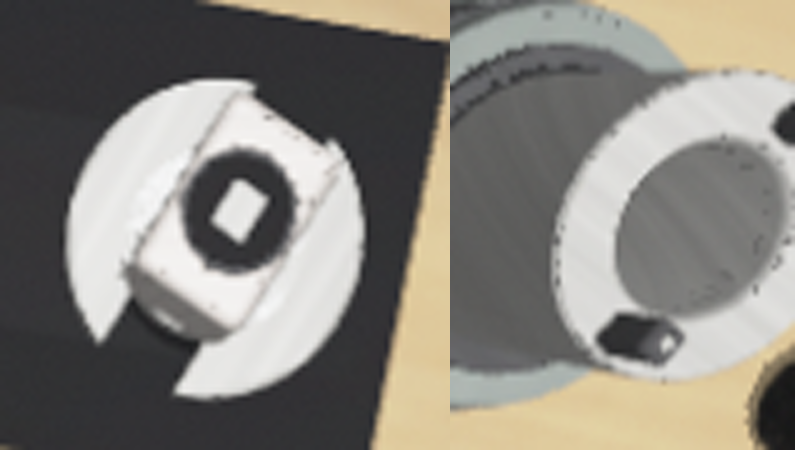

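The crop confirms it: slots at crop (290,110) and (140,330), in line with the long head axis. Spindle dogs are at about (640,340) and (795,120). Computing poses.

```bash
python3 - <<'E'
from h import *
np.set_printoptions(precision=4,suppress=True)
c=load('w1')
P=np.array([atz(c,(315+x/5,30+y/5),.112)[:2] for x,y in((248,93),(340,160),(232,325),(133,262))])
m=P.mean(0);print('centre',m,'disc',atz(c,(315+241/5,30+210/5),.112)[:2])
e=lambda v:(np.linalg.norm(v),np.degrees(np.arctan2(v[1],v[0])))
print([e(P[j]-P[i]) for i,j in((3,0),(2,1),(0,1),(3,2))])
print('slots', [atz(c,(315+x/5,30+y/5),.072)[:2] for x,y in((292,115),(140,333))])
f=np.array([atz(c,(315+x/5,30+y/5),.072)[:2] for x,y in((66,240),(98,140),(180,85),(365,240),(330,340),(220,395),(110,335))])
A=np.c_[2*f,np.ones(len(f))];s=np.linalg.lstsq(A,(f**2).sum(1),rcond=None)[0];print('flange',s[:2],np.sqrt(s[2]+s[0]**2+s[1]**2))
g=lambda x,y:(565+(x-450)*75/345,105+y/5)
print('bore',[atz(c,g(*u),.1)[:2] for u in((614,235),(787,205),(730,142),(685,315))])
print('dogtops',[atz(c,g(*u),.112)[:2] for u in((668,345),)])
o=robot.get_obs();r=R.from_quat(o['tool_rot']).as_matrix();print('jaw',np.degrees(np.arctan2(r[1,0],r[0,0])),r[:,2],o['position'])
d=load('d1') ; print('side top', atz(d,(368,173),.112)[:2])
E
```

```text
centre [0.4856 0.2702] disc [0.486  0.2696]
[(np.float64(0.03695333474595511), np.float64(-22.06445485723139)), (np.float64(0.03595798181470722), np.float64(-20.008784745937835)), (np.float64(0.021672965050470706), np.float64(-109.39863844430079)), (np.float64(0.02302868140247191), np.float64(-107.01592071783868))]
slots [array([0.514 , 0.2604]), array([0.4633, 0.2812])]
flange [0.4864 0.2693] 0.03267442902712235
bore [array([0.4691, 0.0008]), array([ 0.4837, -0.034 ]), array([ 0.4927, -0.0154]), array([ 0.457 , -0.0229])]
dogtops [array([ 0.4494, -0.0104])]
jaw -76.83382915959534 [ 0.0096 -0.0032 -0.9999] [0.3615 0.2758 0.2851]
side top [0.4876 0.2714]
```

carry_out(steps=[[[2.5, 0, -1], -7, 0], [[2.5, 0, -1], -7, 0], [[2.5, 0, -1.5], -7, 0], [[2.5, 0, -1.5], -7, 0], [[2.5, 0, -1.5], -6, 0], [[0, 0, 0], 0, 0], [[0, 0, 0], 0, 0]])

```text
time: 3.0
position: [0.4903, 0.2615, 0.218]
tool_rot: [-0.551, 0.835, -0.005, -0.003]
ft_force: [0.1, -0.2, 0.3]
grip_width: 0.0867
```

```bash
cat >> h.py <<'E'
def st():
    o=robot.get_obs();r=R.from_quat(o['tool_rot']).as_matrix();print('jaw %.2f'%np.degrees(np.arctan2(r[1,0],r[0,0])),'z',r[:,2].round(4),'p',o['position'].round(4),'q',o['q'].round(2),'F',np.round(o['ft_force'],1)); return o
E
python3 -c "
from h import *
st()
c=snap('wrist','w2'); print(c['eye'])"
```

```text
jaw -113.16 z [ 0.0013 -0.0117 -0.9999] p [0.4903 0.2615 0.218 ] q [ 0.29  0.47  1.63 -0.01  1.04  2.28] F [ 0.1 -0.2  0.3]
[0.55585796 0.23575199 0.35840428]
```

carry_out(steps=[[[-0.4, 0.8, -2], 2.5, 0], [[0, 0, -2], 0, 0], [[0, 0, -2], 0, 0], [[0, 0, 0], 0, 0], [[0, 0, 0], 0, 0]])

```text
time: 3.55
position: [0.4832, 0.2675, 0.1623]
tool_rot: [-0.571, 0.821, -0.006, -0.0]
ft_force: [0.5, 1.2, 1.1]
grip_width: 0.0868
```

```bash
python3 -c "
from h import *
st()"
```

```text
jaw -110.39 z [ 0.0066 -0.0104 -0.9999] p [0.4832 0.2675 0.1623] q [ 0.31  0.54  1.7  -0.02  0.9   2.25] F [0.5 1.2 1.1]
```

carry_out(steps=[[[0.3, 0.2, -2], 0, 0], [[0, 0, -2], 0, 0], [[0, 0, -1.5], 0, 0], [[0, 0, 0], 0, 0], [[0, 0, 0], 0, 0]])

```text
time: 4.05
position: [0.4891, 0.2707, 0.1145]
tool_rot: [-0.572, 0.82, -0.008, 0.006]
ft_force: [0.3, 0.4, -0.8]
grip_width: 0.087
```

```bash
python3 -c "
from h import *
st()"
```

```text
jaw -110.25 z [ 0.0195 -0.0063 -0.9998] p [0.4891 0.2707 0.1145] q [ 0.31  0.62  1.72 -0.02  0.78  2.25] F [ 0.3  0.4 -0.8]
```

carry_out(steps=[[[-0.3, 0, -0.8], 0, 0], [[0, 0, -0.4], 0, 0], [[0, 0, 0], 0, 0], [[0, 0, 0], 0, 0.6], [[0, 0, 0], 0, 1], [[0, 0, 0], 0, 1], [[0, 0, 0], 0, 1], [[0, 0, 0], 0, 1], [[0, 0, 0], 0, 1]], squeeze=35)

```text
time: 4.95
position: [0.4878, 0.2715, 0.1056]
tool_rot: [-0.572, 0.82, -0.009, 0.01]
ft_force: [-0.8, 0.6, -0.4]
grip_width: 0.047
```

```bash
python3 -c "
from h import *
st()"
```

```text
jaw -110.22 z [ 0.0261 -0.0041 -0.9997] p [0.4878 0.2715 0.1056] q [ 0.31  0.63  1.73 -0.02  0.75  2.25] F [-0.8  0.6 -0.4]
```

carry_out(steps=[[[0, 0, 0], 0, 1], [[0, 0, 0], 0, 1], [[0, 0, 0], 0, 1], [[0, 0, 0], 0, 1], [[0, 0, 0], 0, 1]])

```text
time: 5.45
position: [0.4873, 0.2708, 0.1055]
tool_rot: [-0.572, 0.82, -0.009, 0.009]
ft_force: [-0.1, -1.2, 1.0]
grip_width: 0.0258
```

```bash
python3 -c "
from h import *
print(st()['grip_width'])"
```

```text
jaw -110.18 z [ 0.0248 -0.0053 -0.9997] p [0.4873 0.2708 0.1055] q [ 0.31  0.63  1.73 -0.02  0.75  2.25] F [-0.1 -1.2  1. ]
0.025794777624032855
```

carry_out(steps=[[[0, 0, 1.5], 0, 1], [[0, 0, 2], 0, 1], [[0, 0, 2.5], 0, 1], [[0, 0, 2.5], 0, 1], [[0, 0, 2.5], 0, 1], [[0, 0, 2.5], 0, 1], [[0, 0, 1], 0, 1], [[0, 0, 0], 0, 1]])

```text
time: 6.25
position: [0.4802, 0.2699, 0.2472]
tool_rot: [-0.572, 0.821, -0.005, 0.0]
ft_force: [-0.3, -0.1, -4.3]
grip_width: 0.0262
```

```bash
python3 -c "
from h import *
print(st()['grip_width'])"
```

```text
jaw -110.29 z [ 0.0065 -0.0078 -0.9999] p [0.4802 0.2699 0.2472] q [ 0.31  0.42  1.62 -0.01  1.1   2.24] F [-0.3 -0.1 -4.3]
0.026160799774724918
```

carry_out(steps=[[[-1.2, -4.2, 0], 1, 1], [[-1.2, -4.2, 0], 1, 1], [[-1.2, -4.2, 0], 1, 1], [[-1.2, -4.2, 0], 1, 1], [[-1.2, -4.2, 0], 1, 1], [[-1.2, -4.2, 0], 1, 1], [[-1.2, -3, 0], 0, 1], [[0, 0, 0], 0, 1], [[0, 0, 0], 0, 1]])

```text
time: 7.15
position: [0.3863, -0.0185, 0.2357]
tool_rot: [-0.616, 0.787, 0.002, -0.004]
ft_force: [0.8, -0.2, -5.0]
grip_width: 0.0256
```

```bash
python3 -c "
from h import *
st()
snap('wrist','w3');snap('side','d3');snap('scene','s3')"
```

```text
jaw -103.90 z [-0.009 -0.002 -1.   ] p [ 0.3863 -0.0185  0.2357] q [-0.34  0.22  2.   -0.01  0.93  1.48] F [ 0.8 -0.2 -5. ]
```

View pics/w3.png

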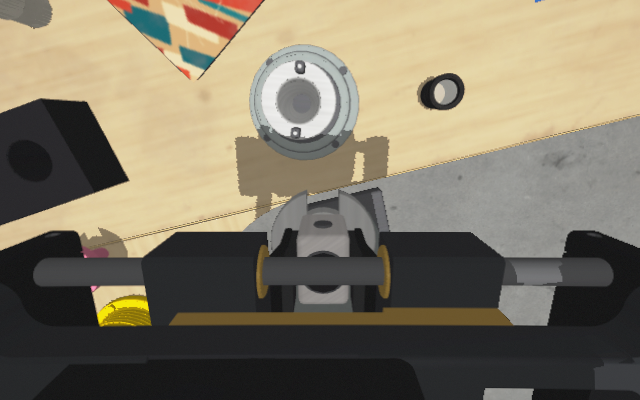

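Wrist view: spindle face at (298,101), dogs at (300,67) and (295,132). The held chuck's slot is at (323,195). Enlarging for sub-pixel picks.

```bash
python3 -c "
from h import *
cv2.imwrite('pics/c3.png',np.hstack([crop('w3',250,50,100,100,4.5),cv2.resize(crop('w3',260,170,130,170,1),(344,450),interpolation=cv2.INTER_CUBIC)]))"
```

```text
(no output)
```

View pics/c3.png

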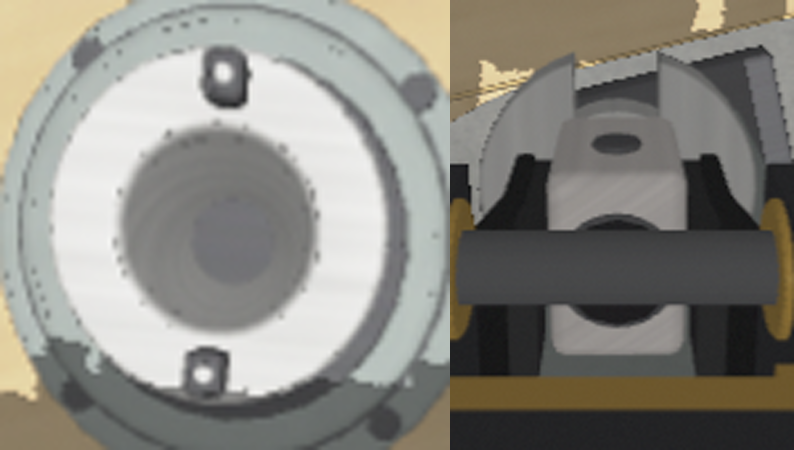

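```bash
python3 - <<'E'
from h import *
np.set_printoptions(precision=4,suppress=True)
c=load('w3'); g=lambda x,y:(250+x/4.5,50+y/4.5); h=lambda x,y:(260+(x-450)*130/344,170+y*170/450)
ang=lambda v:np.degrees(np.arctan2(v[1],v[0]))
def circ(f):
    A=np.c_[2*f,np.ones(len(f))];s=np.linalg.lstsq(A,(f**2).sum(1),rcond=None)[0];return s[:2],np.sqrt(s[2]+s[0]**2+s[1]**2)
F=lambda L,z,m:np.array([atz(c,m(*u),z)[:2] for u in L])
print('bore',circ(F([(120,225),(316,225),(218,124),(216,330),(150,155),(290,298)],.1,g)))
print('face',circ(F([(50,220),(388,220),(80,320),(285,62),(330,352)],.1,g)))
D=F([(225,72),(206,373)],.112,g);print('dogs',D,D.mean(0),ang(D[0]-D[1]),np.linalg.norm(D[0]-D[1]))
zt=.2357; 
H=F([(616,270)],zt+.0065,h)[0]; S=F([(574,55),(658,52)],zt-.0335,h)
print('disc',H,'slot',S,'w',np.linalg.norm(S[0]-S[1]),'r',np.linalg.norm(S.mean(0)-H),'yaw',ang(S.mean(0)-H), 'perp',ang(S[0]-S[1])-90)
print('rel to TCP',H-[.3863,-.0185])
E
```

```text
bore (array([ 0.4747, -0.0185]), np.float64(0.018828025749411857))
face (array([ 0.4752, -0.0185]), np.float64(0.032403091309032434))
dogs [[ 0.4995 -0.0274]
 [ 0.4495 -0.0101]] [ 0.4745 -0.0187] -19.035120266476905 0.05288170827239302
disc [ 0.3853 -0.0175] slot [[ 0.4181 -0.0161]
 [ 0.4142 -0.0345]] w 0.018875533938642185 r 0.0318219002813781 yaw -14.181786106148623 perp -11.844355288383724
rel to TCP [-0.001  0.001]
```

carry_out(steps=[[[2.2, 0, 0], -2, 1], [[2.2, 0, 0], -2, 1], [[2.2, 0, 0], -1, 1], [[2, 0, 0], 0, 1], [[0, 0, 0], 0, 1], [[0, 0, 0], 0, 1]])

```text
time: 7.9
position: [0.4759, -0.0089, 0.2341]
tool_rot: [-0.587, 0.81, 0.004, -0.005]
ft_force: [-0.1, -0.2, -4.2]
grip_width: 0.0258
```

```bash
python3 -c "
from h import *
st()"
```

```text
jaw -108.11 z [-0.0118  0.001  -0.9999] p [ 0.4759 -0.0089  0.2341] q [-0.25  0.35  1.8  -0.    1.    1.64] F [-0.1 -0.2 -4.2]
```

carry_out(steps=[[[0, -1.0, 0], -0.9, 1], [[0, 0, -1], 0, 1], [[0, 0, -0.8], 0, 1], [[0, 0, 0], 0, 1], [[0, 0, 0], 0, 1]])

```text
time: 8.4
position: [0.4719, -0.018, 0.2135]
tool_rot: [-0.581, 0.814, 0.006, -0.006]
ft_force: [-0.5, -0.4, -4.0]
grip_width: 0.0255
```

```bash
python3 -c "
from h import *
st();snap('side','d4');snap('scene','s4')
cv2.imwrite('pics/c4.png',np.hstack([crop('d4',310,160,130,150,3),crop('s4',380,120,130,150,3)]))"
```

```text
jaw -108.99 z [-0.0173  0.0024 -0.9998] p [ 0.4719 -0.018   0.2135] q [-0.27  0.38  1.83 -0.    0.95  1.63] F [-0.5 -0.4 -4. ]
```

View pics/c4.png

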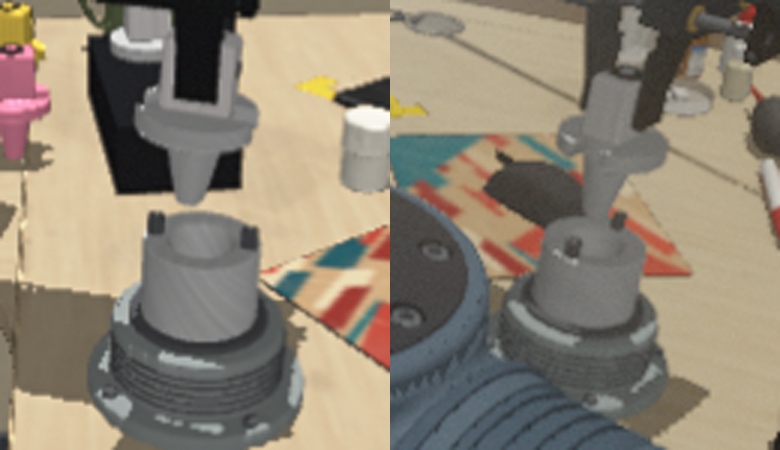

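The two views agree: the tip is centred above the bore and the slots are in line with the dogs. A small x correction, then descend in stages.

carry_out(steps=[[[0.45, -0.1, -0.8], 0, 1], [[0, 0, -1], 0, 1], [[0, 0, -1], 0, 1], [[0, 0, 0], 0, 1]])

```text
time: 8.9
position: [0.4778, -0.0193, 0.184]
tool_rot: [-0.581, 0.814, 0.005, -0.005]
ft_force: [-0.2, -0.3, -4.7]
grip_width: 0.026
```

```bash
python3 -c "
from h import *
st()"
```

```text
jaw -108.98 z [-0.0146  0.0017 -0.9999] p [ 0.4778 -0.0193  0.184 ] q [-0.27  0.43  1.85 -0.    0.88  1.63] F [-0.2 -0.3 -4.7]
```

carry_out(steps=[[[-0.1, 0, -0.8], 0, 1], [[0, 0, -0.8], 0, 1], [[0, 0, -0.7], 0, 1], [[0, 0, 0], 0, 1]])

```text
time: 9.3
position: [0.4765, -0.0192, 0.1584]
tool_rot: [-0.581, 0.814, 0.005, -0.006]
ft_force: [-0.4, 0.1, -5.0]
grip_width: 0.026
```

```bash
python3 -c "
from h import *
st();snap('side','d5');snap('scene','s5')
cv2.imwrite('pics/c5.png',np.hstack([crop('d5',320,180,120,130,3),crop('s5',390,130,120,130,3)]))"
```

```text
jaw -108.98 z [-0.0158  0.0021 -0.9999] p [ 0.4765 -0.0192  0.1584] q [-0.27  0.47  1.87 -0.    0.81  1.63] F [-0.4  0.1 -5. ]
```

No contact so far; the flange is about 13 mm above the face. Looking before the dogs engage.

View pics/c5.png

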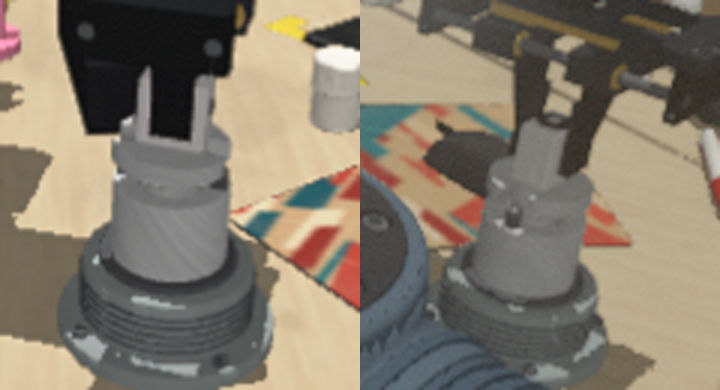

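carry_out(steps=[[[0, 0, -0.4], 0, 1], [[0, 0, -0.4], 0, 1], [[0, 0, 0], 0, 1]])

```text
time: 9.7
position: [0.478, -0.0196, 0.1514]
tool_rot: [-0.581, 0.814, 0.004, -0.004]
ft_force: [-0.5, 0.0, -4.5]
grip_width: 0.026
```

```bash
python3 -c "
from h import *
st()"
```

```text
jaw -108.98 z [-1.160e-02  9.000e-04 -9.999e-01] p [ 0.478  -0.0196  0.1514] q [-0.27  0.49  1.88 -0.    0.79  1.63] F [-0.5  0.  -4.5]
```

The picture shows the shank in the bore, a dog entering the slot at crop (513,215), and the flange level. 6 mm remain and there is still no contact force.

carry_out(steps=[[[-0.1, 0, -0.3], 0, 1], [[0, 0, -0.3], 0, 1], [[0, 0, 0], 0, 1]])

```text
time: 10.0
position: [0.4769, -0.0196, 0.1461]
tool_rot: [-0.581, 0.814, 0.004, -0.004]
ft_force: [-0.3, 0.5, -2.9]
grip_width: 0.0258
```

```bash
python3 -c "
from h import *
st()"
```

```text
jaw -108.97 z [-1.120e-02  7.000e-04 -9.999e-01] p [ 0.4769 -0.0196  0.1461] q [-0.27  0.5   1.88 -0.    0.77  1.63] F [-0.3  0.5 -2.9]
```

carry_out(steps=[[[0, 0, -0.15], 0, 1], [[0, 0, 0], 0, 0.8], [[0, 0, 0], 0, 0.5], [[0, 0, 0], 0, 0.3], [[0, 0, 0], 0, 0], [[0, 0, 0], 0, 0], [[0, 0, 0], 0, 0], [[0, 0, 0], 0, 0]])

```text
time: 10.8
position: [0.4789, -0.0202, 0.1469]
tool_rot: [-0.581, 0.814, 0.001, -0.003]
ft_force: [-0.1, 0.0, 0.1]
grip_width: 0.0661
```

```bash
python3 -c "
from h import *
print(st()['grip_width'])"
```

```text
jaw -108.95 z [-0.0058 -0.001  -1.    ] p [ 0.4789 -0.0202  0.1469] q [-0.27  0.49  1.88 -0.    0.77  1.63] F [-0.1  0.   0.1]
0.0660922314941319
```

Open and free of load. Retreating straight up, then back toward the base for a look.

carry_out(steps=[[[0, 0, 1], 0, 0], [[0, 0, 2], 0, 0], [[0, 0, 2.5], 0, 0], [[0, 0, 2.5], 0, 0], [[-1.5, 0, 2], 0, 0], [[-2.5, 0, 0], 0, 0], [[-2.5, 0, 0], 0, 0], [[-2, 0, 0], 0, 0], [[0, 0, 0], 0, 0], [[0, 0, 0], 0, 0]])

```text
time: 11.8
position: [0.3927, -0.0204, 0.2567]
tool_rot: [-0.581, 0.814, -0.002, -0.0]
ft_force: [0.1, 0.4, 0.2]
grip_width: 0.0872
```

```bash
python3 -c "
from h import *
st();snap('wrist','w6');snap('side','d6');snap('scene','s6')
cv2.imwrite('pics/c6.png',np.hstack([cv2.resize(crop('w6',230,20,150,150,1),(400,400),interpolation=cv2.INTER_CUBIC),cv2.resize(crop('d6',315,150,130,160,1),(325,400),interpolation=cv2.INTER_CUBIC)]))"
```

```text
jaw -108.94 z [ 0.0025 -0.0037 -1.    ] p [ 0.3927 -0.0204  0.2567] q [-0.34  0.19  1.96 -0.    0.98  1.57] F [0.1 0.4 0.2]
```

View pics/c6.png

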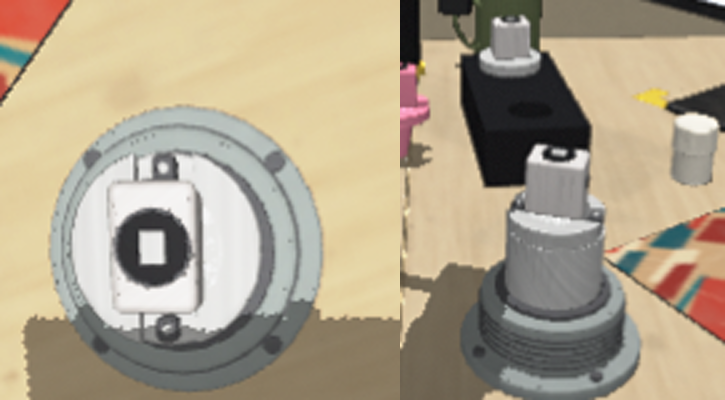

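```bash
python3 - <<'E'
from h import *
np.set_printoptions(precision=4,suppress=True)
c=load('w6');d=load('d6');g=lambda x,y:(230+x*.375,20+y*.375);k=lambda x,y:(315+(x-400)*.4,150+y*.4)
print('wrist disc',atz(c,g(152,248),.152)[:2],'side disc',atz(d,k(559,153),.152)[:2])
D=np.array([atz(c,g(*u),.112)[:2] for u in((163,165),(168,328))]);print('dogs mid',D.mean(0))
E=np.array([atz(c,g(*u),.152)[:2] for u in((112,183),(194,181),(197,312),(113,307))]);print('head',E.mean(0),[np.degrees(np.arctan2(*v[::-1])) for v in(E[0]-E[3],E[1]-E[2],D[0]-D[1])],np.linalg.norm(E[0]-E[3]))
robot.hand_in(); print(robot.get_obs()['time'])
E
```

```text
wrist disc [ 0.4743 -0.0183] side disc [ 0.4756 -0.0167]
dogs mid [ 0.475  -0.0187]
head [ 0.4744 -0.0189] [np.float64(-21.035708503168514), np.float64(-18.554726651595605), np.float64(-18.665941581554023)] 0.03487033978154502
the job is handed in; nothing more can be done
the job is handed in; nothing more can be done
```

I took the slotted chuck out of the rack's near hole, turned it about 5° and lowered it into the grey spindle. I then let go, backed the arm clear and handed the job in at about 12 s of the 38 s allowed.

My last checks agreed that it is seated:

- **Sideways:** the head centre measured within about 1 mm of the midpoint between the dogs in the wrist picture, and within about 2 mm in the side picture.
- **Turn:** the head axis is about -20° and the dog axis about -19°, and both dogs sit in the slots.
- **Height:** the flange looks flush on the spindle face. I did not measure its height in the pictures. At touchdown the tool stood 0.6 mm above its computed seated height, and the downward load was easing as the chuck took support.
- **Release:** the force on the tool read about zero after letting go.
- **Plain chuck:** in the side picture it still stands in its rack hole; I did not measure its position again.

The tool tilted by up to about 1.5° during the moves, but this caused no contact trouble. I found no failed checks.

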